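Draw the lock barrel out of the steering-lock housing with the T-bar puller

TASK

With the T-bar puller from the tool stand, hook the lock barrel that sits at the bottom of the deep steering-lock housing (feel gently for its slot with the crossbar, drop the bar through, turn it crosswise), draw it up out of the housing and lower it gently so that it sits upright in the round cup of the rebuild fixture. Then unhook the puller and hang it back in its own hole in the stand. Do not take the barrel with the fingers, never push or knock hard with the puller, and leave the other things on the bench where they are.

Things in the scene. Friction and masses are not known exactly. Their poses are not given: they have to be found in the camera images.
- puller: T-bar puller hanging upright in the stand. Origin: centre of the crossbar's underside; z up the rod. Crossbar 24 mm (x) by 6 mm (y), z 0 to 6 mm; rod 6 mm diameter; collar disc 38 mm diameter, underside z 105, 4 mm thick; flat black handle 30 mm (x) by 14 mm (y), z 109 to 163 mm: pinch it across y near z 138. 0.15 kg. A half turn looks the same. The rod is sprung, see crossbar
- crossbar (a point): centre of the crossbar's underside, on the sprung rod; at rest it is the puller's origin. Pressed upward, rod and crossbar slide up into the handle by at most 10 mm: 1.5 N to start, 13.5 N at 10 mm, then solid. Pulled, the rod is at its solid stop
- stand: grey sheet-metal tool stand fixed to the bench, 140 mm (x) by 70 mm (y), top face 115 mm above the bench, two square 32 mm holes; tools hang through them by their collars. Origin under its centre on the bench
- stand_hole (a point): centre of the puller's own hole, at the stand's top face (collar underside rests at this height, so the hanging puller's origin is 105 mm below it); axes as the stand
- housing: aluminium steering-lock housing fixed to the bench: base 76 x 76 x 8 mm, then an upright square tube, 56 mm outside, 44 mm inside, rim 110 mm and inner floor 8 mm above the bench. Its +x wall has a 14 mm wide slot from floor to rim. Origin under its centre on the bench, z up
- housing_mouth (a point): centre of the housing's open mouth, at rim height
- barrel: steel lock barrel standing loose on the housing's floor, 2 mm play all round. Origin under its centre, z up. 40 mm diameter, 32 mm tall, hollow: inside diameter 32 mm, inner floor z 4 mm, 21 mm free height for the crossbar to turn in under its top plate. A lug 9 mm wide, out to 27 mm along +x, z 16 to 26 mm, rides in the housing's slot. 0.16 to 0.33 kg. Over 20 N of pressing spoils it
- barrel_plate (a point): centre of the top face of the brass rotor plate (5.5 mm thick, z 25 to 30.5 mm of the barrel); axes as the barrel. One straight slot 12 x 28 mm runs through its centre. The slot's angle is NOT measured: anywhere from 20 to 160 degrees off the barrel's x axis. The plate turns stiffly (0.1 N m): a rub under 6 N does not turn it. A crossbar below it, turned a quarter, lifts the barrel
- cup: round steel cup on an 80 x 80 mm plate, fixed to the bench: inside diameter 48 mm, outside 58 mm, rim 16 mm above the bench, inner floor 4 mm. The barrel's lug clears its rim, at any yaw. Origin under its centre
- cup_floor (a point): centre of the cup's inner floor
- spray: bystander: upright aerosol can, 52 mm diameter, 150 mm tall; origin under its centre
- driver: bystander: screwdriver lying on the bench; origin at its middle
- brush: bystander: brush lying on the bench; origin at its middle
- jar: bystander: small lidded jar, 48 mm diameter, 55 mm tall; origin under its centre
- module: bystander: black flat control module about 115 x 65 x 24 mm; origin under its centre
- spare: bystander: small stepped brass plug, 32 mm diameter, 28 mm tall, not the barrel; origin under its centre
- caddy: bystander: small clear open tray 90 x 60 x 30 mm; origin under its centre
- probe: bystander: plain straight probe with a round 16 mm wooden knob and no crossbar, hanging in the stand's other hole, 68 mm from the puller along the stand's x axis; knob top about 129 mm above the bench; origin at its rod tip

How it is judged:
By the outcome, as a careful person would: the job done as asked, in the order asked, and still so for the second after the job is handed in, with the robot touching nothing.
It also fails if it takes over 72 s, if anything falls off the work surface, if the arm or the gripper's body presses on something with over 40 N, if the wrist force passes 120 N, or if a joint passes its speed limit or range.

ROBOT

A 6-joint arm with a two-finger parallel gripper is mounted at the origin on the work surface. World frame = base frame: x ahead of the robot, y to its left, z up, the work surface at z = 0. Lengths are in mm, angles in rad, forces in N, time in s.
With the tool pointing down it reaches from about 275 to 850 mm from the base axis. Payload 19 kg.
Tool frame: the origin (TCP) lies between the finger pads; the fingertips stand arm.tip_extent ahead of it and the grasp point (between the pads) lies 5 mm behind it (arm.tip_extent is the distance from the TCP to the fingertips, in mm); z points along the fingers, y is the line along which they close (so a half turn about z gives the same grasp; the last joint's range is limited). The gripper opens to 85 mm and grips with 20 to 120 N. Pads are 22 mm wide; open, the fingers measure 114 mm over their backs; the gripper's body (76 mm by 85 mm) begins 54 mm behind the grasp point. The pads swing forward as they close: fully open they stand 13 mm farther back than shut.
Start: joints at [1.023, 0.15, 1.437, -0, 1.554, -0.134], TCP at [231.204, 526.438, 245.267] pointing down, gripper open.
Joint ranges: [-2.8, 2.8], [-0.68, 2.1], [0.12, 2.68], [-1.39, 4.53], [0.16, 2.79], [-2.81, 2.81]. Speed limits (rad/s): [1.89, 1.89, 2.22, 3.01, 3.01, 3.01].

INTERFACE

Orientations are given as a unit quaternion [x, y, z, w].
In Python, from rig import observe, cams, ticket, arm gives the robot as it stands. The module is installed in compiled form; this text tells all that it offers.
- The arm moves only by the tool step_arm, never from a script. Its argument "plan" is a list of rows, each a list of 7 numbers: the turn, a rotation vector about the tool's x, y, z as a fraction of full scale, then the shift along the tool's x, y, z as a fraction of full scale, then the opening, from 0 (shut) to 1 (fully open). In form: [[rx, ry, rz, tx, ty, tz, grip], ...]. A call has 1 to 8 rows; each row is the pose to reach, as a shift and turn from the pose commanded when the call began, along the tool's axes at that moment; what a row does not reach only later rows make up. Full scale, the value 1, is 100 mm for a shift and 90 degrees for a turn. A row lasts 1/8 s, in which the tool goes at most 62.5 mm and 10.7 degrees, less where a joint would pass 70% of its speed; a pose out of reach is approached as far as the arm can. A call with a number of a shift or a turn outside -1 to 1 is refused whole. A call with a gripper value outside its range is refused whole. The fingers move at their own pace and stop on an object; "grip_force" is the grip in N (left out, the last holds). Time passes only in rows, so rows that repeat a pose let the fingers close. It gives the time, the measured TCP pose, the force, the opening and the grip force at its end, in the units of the state.
- observe(): the state, without advancing time (a new reading comes with each control period).
- cams.snapshot(name): name is "scene" or "top" or "wrist"; returns a dict with "pixels" (400x640x3 uint8, red, green, blue), "camera_matrix" (3x3 intrinsics, pixels), "k1" (the pictures are not rectified: a ray, as slopes to the right and down, at radius r is drawn at 1 + k1 r^2 times it, then the intrinsics apply), "R" (3x3) and "t" (3): a world point X has camera coordinates R X + t; the wrist camera has in their place "tool_from_camera" (4x4, takes a point from camera to tool coordinates, whose origin is the TCP and whose axes are the flange's). Camera axes: x right, y down, z forward; pixel columns grow to the right and rows downward; lengths in mm; the calibration is good to about 2 mm. A picture is of the moment at which its call begins: read the wrist's pose just before it. There is no depth.
- ticket.hand_in(): hands the job in; it is judged then, once.
The state is a dict: "time": time; "joint_pos": joint angles; "dq": joint speeds; "joint_efforts": joint torques, N m; "ee_pos": TCP position; "tool_rot": TCP orientation; "force": force on the tool from outside, world axes, zero at the start; "moment": the same for the moment, N m; "width": finger opening in mm; "gripper_force": force on a finger pad.
Only numpy, scipy, OpenCV 4.12 (cv2) and the standard library are available. Lean on these libraries where they do the work, as an engineer would, in place of code of your own. Each camera call takes 0.05 s, during which the arm holds its last target. There are 200 camera calls.

## Working session

There is one attempt and no reset: what is moved stays moved. The work goes in short steps, Python scripts to look and compute and a tool call to move; the robot and the scene stay as the last step left them, time stands still between calls to the robot, and variables do not carry over. Pictures are saved under pics/ and viewed, at most 10 in all, crops included, and the job is handed in when it is done.

Besides the shell and the picture viewer there is one more tool, called as name(argument=value, ...) on one line, values as JSON. step_arm: Moves the arm, as the interface text tells. Shift numbers are shares of 100 mm and turn numbers shares of 90 degrees, none past 1 either way. Its arguments: {"type":"object","properties":{"plan":{"type":"array","items":{"type":"array","items":{"type":"number","minimum":-1,"maximum":1}}},"grip_force":{"type":"number"}},"required":["plan"]}

```bash
ls; mkdir -p pics
cat > h.py <<'E'
import numpy as np, cv2
from rig import observe, cams, ticket, arm
from scipy.spatial.transform import Rotation as Ro
def snap(n,save=None):
    s=observe(); d=cams.snapshot(n); d['s']=s
    if n=='wrist':
        T=np.eye(4); T[:3,:3]=Ro.from_quat(s['tool_rot']).as_matrix(); T[:3,3]=s['ee_pos']
        W=T@np.array(d['tool_from_camera']); R=W[:3,:3].T; d['R']=R; d['t']=-R@W[:3,3]
    if save: cv2.imwrite('pics/'+save,cv2.cvtColor(d['pixels'],cv2.COLOR_RGB2BGR)); np.savez('pics/'+save[:-4],px=d['pixels'],K=d['camera_matrix'],k1=d['k1'],R=d['R'],t=d['t'],ee=s['ee_pos'],q=s['tool_rot'])
    return d
def load(n):
    z=np.load('pics/'+n+'.npz'); return dict(pixels=z['px'],camera_matrix=z['K'],k1=float(z['k1']),R=z['R'],t=z['t'])
def ray(d,u,v):
    K=np.array(d['camera_matrix']); m=np.array([(u-K[0,2])/K[0,0],(v-K[1,2])/K[1,1]]); p=m.copy()
    for _ in range(30): p=m/(1+d['k1']*(p@p))
    R=np.array(d['R']);return -R.T@np.array(d['t']), R.T@np.array([p[0],p[1],1])
def onz(d,u,v,z):
    c,r=ray(d,u,v); return c+r*(z-c[2])/r[2]
def proj(d,X):
    p=np.array(d['R'])@np.array(X)+np.array(d['t']); p=p[:2]/p[2]; p=p*(1+d['k1']*(p@p)); K=np.array(d['camera_matrix'])
    return np.array([K[0,0]*p[0]+K[0,2],K[1,1]*p[1]+K[1,2]])
def tri(*obs):
    A=np.zeros((3,3));b=np.zeros(3)
    for d,u,v in obs:
        c,r=ray(d,u,v); r=r/np.linalg.norm(r); P=np.eye(3)-np.outer(r,r); A+=P;b+=P@c
    return np.linalg.solve(A,b)
def st():
    s=observe(); return {k:np.round(s[k],3) for k in ('time','ee_pos','tool_rot','force','moment','width','joint_pos','gripper_force')}
E
python3 - <<'E'
from h import *
print(st()); print([a for a in dir(arm) if a[0]!='_'],arm.tip_extent)
for n in('scene','top'):
    d=snap(n,n+'0.png');print(n,np.round(-np.array(d['R']).T@d['t']),d['camera_matrix'],d['k1'])
print(cams.snapshot('wrist')['tool_from_camera'])
E
```

```text
pics
{'time': np.float64(0.0), 'ee_pos': array([231.108, 526.275, 244.686]), 'tool_rot': array([ 0.205,  0.979, -0.001, -0.   ]), 'force': array([ 0.074, -0.   , -0.372]), 'moment': array([-0.02 ,  0.015,  0.016]), 'width': np.float64(85.798), 'joint_pos': array([ 1.023,  0.151,  1.438, -0.   ,  1.554, -0.134]), 'gripper_force': np.float64(0.0)}
['Unreachable', 'tip_extent'] 14.0
scene [1047.  123.  851.] [[426.80446853   0.         320.13469553]
 [  0.         426.80446853 197.0976668 ]
 [  0.           0.           1.        ]] -0.02078409996194076
top [ 438.  -41. 1035.] [[423.55608538   0.         319.53414254]
 [  0.         423.55608538 194.84159335]
 [  0.           0.           1.        ]] -0.017414220047833485
[[-2.53120125e-04 -9.45051617e-01 -3.26921057e-01  8.41443729e+01]
 [ 9.99999967e-01 -2.55207337e-04 -3.65103747e-05 -1.21287995e+00]
 [-4.89284638e-05 -3.26921056e-01  9.45051650e-01 -1.28252518e+02]
 [ 0.00000000e+00  0.00000000e+00  0.00000000e+00  1.00000000e+00]]
```

View pics/scene0.png

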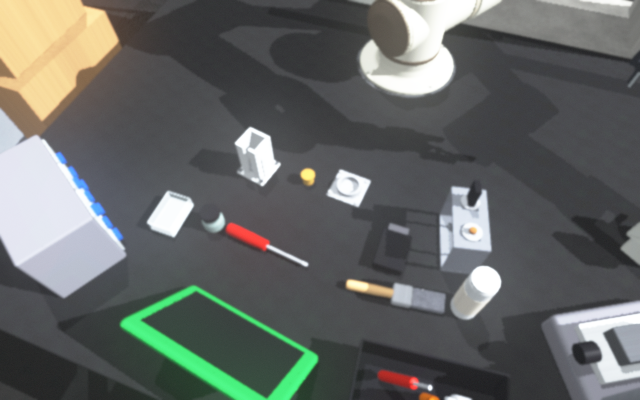

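View pics/top0.png

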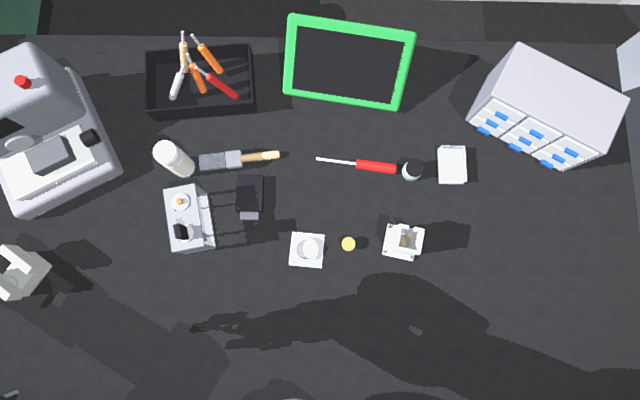

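The scene view shows the stand around (466,228), the puller's black handle at (475,195), the housing at (256,155) and the cup at (348,187). In the top view they are the stand (188,218), handle (181,232), housing (404,240) and cup (309,249). Next I'll make zoomed crops.

Run:
```python
from h import *
t=load('top0');s=load('scene0')
def c(d,x,y,w,h,W,H): return cv2.resize(d['pixels'][y:y+h,x:x+w],(W,H),interpolation=cv2.INTER_CUBIC)[:,:,::-1]
a=np.vstack([np.hstack([c(t,150,175,80,60,400,300)[:, :],c(t,370,210,80,60,400,300)]),np.hstack([c(s,430,170,80,60,400,300),c(t,275,220,80,60,400,300)])])
cv2.imwrite('pics/crops.png',a)
for n,u,v,z in[('handle',181,232,160),('probe',180,201,129),('mouth',404,240,110),('cup',309,249,10)]: print(n,onz(t,u,v,z).round(1))
```

```text
handle [512.6 235.4 160. ]
probe [582.3 251.9 129. ]
mouth [ 505.2 -235.6  110. ]
cup [488.4 -27.   10. ]
```

View pics/crops.png

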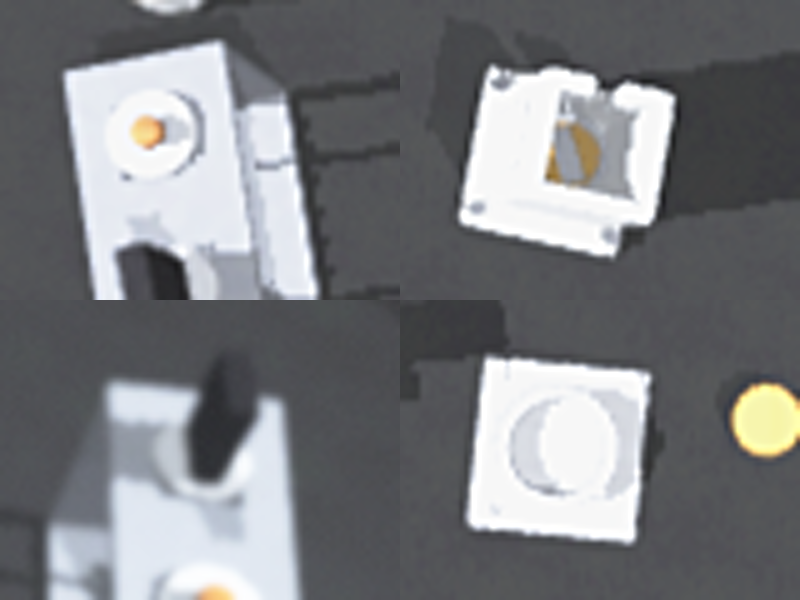

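The handle's long side lies along the stand's x axis, the lock slot is partly visible and the cup is empty. I'll move above the puller for a close look.

step_arm(plan=[[0,0,0,-0.95,-0.4,-0.6,1],[0,0,0,-0.95,-0.4,-0.6,1],[0,0,0,-0.95,-0.4,-0.6,1]])

```text
time: 0.52
ee_pos: [304.2, 450.2, 307.4]
tool_rot: [0.207, 0.978, 0.001, 0.001]
force: [-0.4, 0.9, -0.3]
width: 85.5
gripper_force: 0.0
```

step_arm(plan=[[0,0,0,-0.95,-0.4,0,1],[0,0,0,-0.95,-0.4,0,1],[0,0,0,-0.95,-0.4,0,1]])

```text
time: 0.9
ee_pos: [374.0, 375.6, 304.4]
tool_rot: [0.207, 0.978, -0.001, -0.0]
force: [0.2, 0.7, -0.5]
width: 85.3
gripper_force: 0.0
```

step_arm(plan=[[0,0,0,-0.95,-0.4,0,1],[0,0,0,-0.95,-0.4,0,1],[0,0,0,-0.95,-0.4,0,1]])

```text
time: 1.27
ee_pos: [444.7, 301.3, 304.4]
tool_rot: [0.206, 0.978, -0.0, -0.001]
force: [-0.5, 1.3, -0.1]
width: 85.3
gripper_force: 0.0
```

step_arm(plan=[[0,0,-0.2,-0.8,-0.35,0,1],[0,0,-0.4,-0.8,-0.35,0,1],[0,0,-0.4,-0.8,-0.35,0,1],[0,0,-0.4,-0.8,-0.35,0,1],[0,0,-0.4,-0.8,-0.35,0,1]])

```text
time: 1.9
ee_pos: [502.4, 239.2, 304.9]
tool_rot: [-0.107, 0.994, 0.0, -0.0]
force: [0.2, 0.5, 0.6]
width: 84.9
gripper_force: 0.0
```

Run:
```python
from h import *
print(st()); d=snap('wrist','w1.png')
```

```text
{'time': np.float64(1.9), 'ee_pos': array([502.351, 239.167, 304.908]), 'tool_rot': array([-0.107,  0.994,  0.   , -0.   ]), 'force': array([0.222, 0.547, 0.568]), 'moment': array([-0.041, -0.038, -0.041]), 'width': np.float64(84.921), 'joint_pos': array([ 0.306,  0.099,  1.376,  0.   ,  1.667, -1.48 ]), 'gripper_force': np.float64(0.0)}
```

View pics/w1.png

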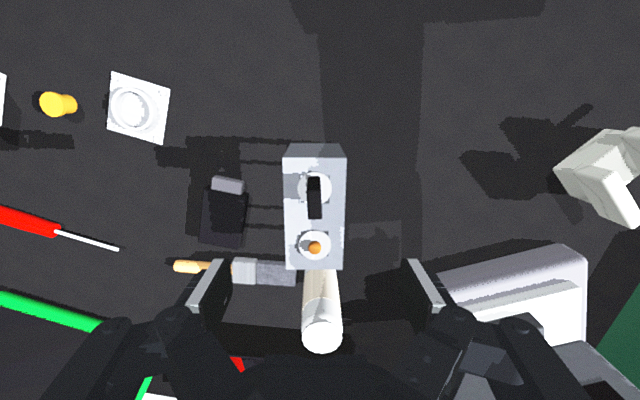

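The wrist view shows the handle's dark top around (314,197) and the probe knob at (314,247). The spray can lies beyond them at (322,310), and the handle is roughly along the image vertical.

Run:
```python
from h import *
w=load('w1');t=load('top0');s=load('scene0')
g=w['pixels'][165:235,280:350].max(2); m=(g<60).astype(np.uint8)
n,l,stt,c=cv2.connectedComponentsWithStats(m)
i=1+np.argmax([stt[k,4] if 15<c[k,0]<55 else 0 for k in range(1,n)])
x,y,ww,hh,a=stt[i]; print('bbox',x+280,y+165,ww,hh,a); 
for r in range(y,y+hh,4):
    q=np.where(l[r]==i)[0]; print(r+165,q.min()+280,q.max()+280,[int(v) for v in g[r,q[::2]]][:9])
print('probe top', onz(w,314.5,247.5,129), onz(t,149.5/5*0+179.7,201.3,129))
for u,v in[(162.6,189.4),(194.4,183)]: print('stand corner',onz(t,u,v,115).round(1))
for u,v in[(284,157),(346,157),(343,269),(287,269)]: print('wrist stand corner',onz(w,u,v,115).round(1))
print('spray top',onz(w,322,335,150).round(1),onz(t,172,156,150).round(1))
```

```text
bbox 307 177 14 42 530
177 309 318 [43, 27, 24, 25, 18]
181 308 319 [28, 28, 25, 33, 30, 16]
185 307 319 [49, 21, 31, 27, 23, 29, 30]
189 307 319 [45, 31, 25, 32, 25, 35, 28]
193 307 319 [38, 41, 46, 48, 50, 53, 49]
197 307 319 [42, 47, 49, 49, 54, 50, 49]
201 308 320 [29, 49, 52, 49, 50, 47, 58]
205 308 320 [36, 46, 55, 49, 55, 48, 57]
209 308 320 [42, 51, 43, 49, 49, 53, 57]
213 308 320 [59, 51, 50, 55, 51, 51, 55]
217 309 320 [31, 42, 41, 42, 40, 38]
probe top [579.09143121 254.22638256 129.        ] [581.61240666 252.49794725 129.        ]
stand corner [610.  296.6 115. ]
stand corner [625.3 227.3 115. ]
wrist stand corner [486. 200. 115.]
wrist stand corner [471.6 265.8 115. ]
wrist stand corner [608.1 296.7 115. ]
wrist stand corner [622.9 228.8 115. ]
spray top [682.2 286.  150. ] [676.9 269.1 150. ]
```

Run:
```python
from h import *
w=load('w1')
g=w['pixels'][165:235,280:350].max(2); m=(g<62).astype(np.uint8)
pts=[]
for r in range(194,218):
    q=np.where(m[r-165])[0]+280; q=q[(q>300)&(q<326)]; pts.append((r,(q.min()+q.max())/2))
P=np.array([onz(w,u,v,173)[:2] for v,u in pts]); c=np.polyfit(P[:,0],P[:,1],1); print('handle yaw',np.degrees(np.arctan(c[0])))
for v in(191,219):print(onz(w,314,v,173))
print('ctr',onz(w,314,205,173))
p=observe();R=Ro.from_quat(p['tool_rot']).as_matrix();T=onz(w,314,205,173);T[2]=143;print('delta tool',R.T@(T-p['ee_pos']))
```

```text
handle yaw 15.652287109624458
[499.11751529 236.399979   173.        ]
[526.40835304 242.32891229 173.        ]
ctr [512.53783404 239.31558651 173.        ]
delta tool [-10.03613411  -1.88130438 161.99459386]
```

step_arm(plan=[[0,0,-0.02,-0.1,-0.02,0.5,1],[0,0,-0.02,-0.1,-0.02,0.85,1],[0,0,-0.02,-0.1,-0.02,0.85,1]])

```text
time: 2.33
ee_pos: [512.0, 238.3, 218.1]
tool_rot: [-0.122, 0.993, -0.0, -0.002]
force: [0.4, -0.1, -0.1]
width: 85.4
gripper_force: 0.0
```

step_arm(plan=[[0,0,0,0,0,0.4,0.6],[0,0,0,0,0,0.77,0.3],[0,0,0,0,0,0.77,0],[0,0,0,0,0,0.77,0],[0,0,0,0,0,0.77,0],[0,0,0,0,0,0.77,0]], grip_force=60)

```text
time: 3.08
ee_pos: [514.2, 238.4, 145.8]
tool_rot: [-0.123, 0.992, 0.0, 0.002]
force: [-0.9, 1.8, 9.7]
width: 13.4
gripper_force: 62.8
```

step_arm(plan=[[0,0,0,0,0,0,0],[0,0,0,0,0,0,0],[0,0,0,0,0,0,0]])

```text
time: 3.45
ee_pos: [514.2, 238.4, 145.8]
tool_rot: [-0.123, 0.992, 0.0, 0.002]
force: [-1.2, 3.1, 10.0]
width: 13.3
gripper_force: 62.8
```

step_arm(plan=[[0,0,0,0,0,-0.2,0],[0,0,0,0,0,-0.5,0],[0,0,0,0,0,-0.95,0],[0,0,0,0,0,-0.95,0]])

```text
time: 3.95
ee_pos: [514.4, 238.3, 243.0]
tool_rot: [-0.123, 0.992, 0.001, 0.003]
force: [-0.2, 0.7, -2.0]
width: 13.6
gripper_force: 61.3
```

step_arm(plan=[[0,0,0,0,0,-0.5,0],[0,0,0,0,0,-0.55,0],[0,0,0,0,0,-0.55,0],[0,0,0,0,0,-0.55,0]])

```text
time: 4.45
ee_pos: [513.0, 237.8, 292.0]
tool_rot: [-0.123, 0.992, -0.0, -0.001]
force: [-0.4, -0.3, -1.1]
width: 13.2
gripper_force: 61.3
```

Run:
```python
from h import *
print(st()); d=snap('wrist','w2.png')
```

```text
{'time': np.float64(4.45), 'ee_pos': array([512.964, 237.835, 291.994]), 'tool_rot': array([-0.123,  0.992, -0.   , -0.001]), 'force': array([-0.389, -0.277, -1.079]), 'moment': array([-0.08 ,  0.004,  0.028]), 'width': np.float64(13.238), 'joint_pos': array([ 0.298,  0.121,  1.378, -0.   ,  1.645, -1.519]), 'gripper_force': np.float64(61.266)}
```

View pics/w2.png

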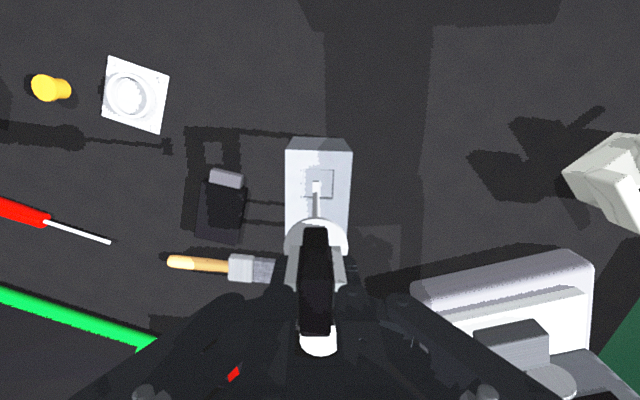

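The puller is lifted: its rod tip is near (316,187) and the empty square hole spans about (308–335, 170–197).

Run:
```python
from h import *
w=load('w2');z=np.load('pics/w2.npz');T=Ro.from_quat(z['q']).as_matrix();ee=z['ee']
for dx in(-12,0,12): print('pred tip px',dx,proj(w,ee+T@[dx,0,136]).round(1), 'top',proj(w,ee+T@[dx,0,130]).round(1))
im=cv2.resize(w['pixels'][140:260,270:370],(800,960),interpolation=cv2.INTER_CUBIC)[:480,:,::-1]
d=load('w1'); 
cv2.imwrite('pics/c2.png',im)
```

```text
pred tip px -12 [316.2 205.5] top [316.2 207.7]
pred tip px 0 [316.2 193.5] top [316.2 195.5]
pred tip px 12 [316.2 181.1] top [316.2 182.9]
```

View pics/c2.png

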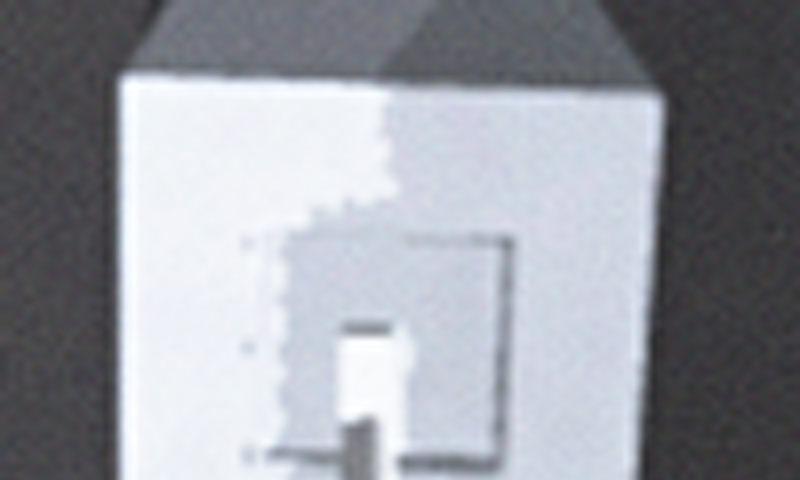

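step_arm(plan=[[0,0,0,0.09,-0.5,0,0],[0,0,0,0.09,-0.95,0,0],[0,0,0,0.09,-0.95,0,0]])

```text
time: 4.88
ee_pos: [528.0, 141.2, 292.4]
tool_rot: [-0.121, 0.993, -0.0, -0.001]
force: [0.1, 0.4, -0.6]
width: 13.0
gripper_force: 61.1
```

step_arm(plan=[[0,0,0,0.09,-0.5,0,0],[0,0,0,0.09,-0.95,0,0],[0,0,0,0.09,-0.95,0,0]])

```text
time: 5.25
ee_pos: [542.4, 47.5, 292.5]
tool_rot: [-0.121, 0.993, -0.0, -0.001]
force: [0.6, 1.3, -1.2]
width: 13.4
gripper_force: 61.1
```

step_arm(plan=[[0,0,0,0.09,-0.5,0,0],[0,0,0,0.09,-0.95,0,0],[0,0,0,0.09,-0.95,0,0]])

```text
time: 5.62
ee_pos: [556.8, -46.3, 292.4]
tool_rot: [-0.122, 0.993, 0.0, -0.001]
force: [-0.4, 1.6, -2.0]
width: 13.5
gripper_force: 61.1
```

step_arm(plan=[[0,0,0,0.09,-0.5,0,0],[0,0,0,0.09,-0.95,0,0],[0,0,0,0.09,-0.95,0,0]])

```text
time: 6.0
ee_pos: [571.2, -140.2, 292.3]
tool_rot: [-0.122, 0.993, 0.0, -0.001]
force: [-1.2, 1.0, -1.3]
width: 13.4
gripper_force: 61.1
```

step_arm(plan=[[0,0,-0.1,0.06,-0.56,0.2,0],[0,0,-0.17,0.06,-0.56,0.2,0],[0,0,-0.17,0.06,-0.56,0.2,0],[0,0,-0.17,0.06,-0.56,0.2,0]])

```text
time: 6.5
ee_pos: [578.9, -193.6, 273.7]
tool_rot: [-0.253, 0.967, -0.0, 0.0]
force: [0.8, -0.2, -2.2]
width: 13.7
gripper_force: 61.1
```

Run:
```python
from h import *
print(st()); d=snap('wrist','w3.png')
u,v=proj(d,[505,-236,70]).astype(int);print(u,v)
x0=min(max(u-80,0),480);y0=min(max(v-60,0),280);print(x0,y0)
cv2.imwrite('pics/c3.png',cv2.resize(d['pixels'][y0:y0+120,x0:x0+160],(800,600),interpolation=cv2.INTER_CUBIC)[:,:,::-1])
w=load('w2');print('hole',onz(w,317.4,183.7,115))
```

```text
{'time': np.float64(6.5), 'ee_pos': array([ 578.936, -193.631,  273.689]), 'tool_rot': array([-0.253,  0.967, -0.   ,  0.   ]), 'force': array([ 0.778, -0.225, -2.232]), 'moment': array([ 0.024, -0.011,  0.004]), 'width': np.float64(13.691), 'joint_pos': array([-0.449,  0.217,  1.302,  0.   ,  1.622, -2.532]), 'gripper_force': np.float64(61.13)}
315 97
235 37
hole [514.41095291 239.66387778 115.        ]
```

View pics/c3.png

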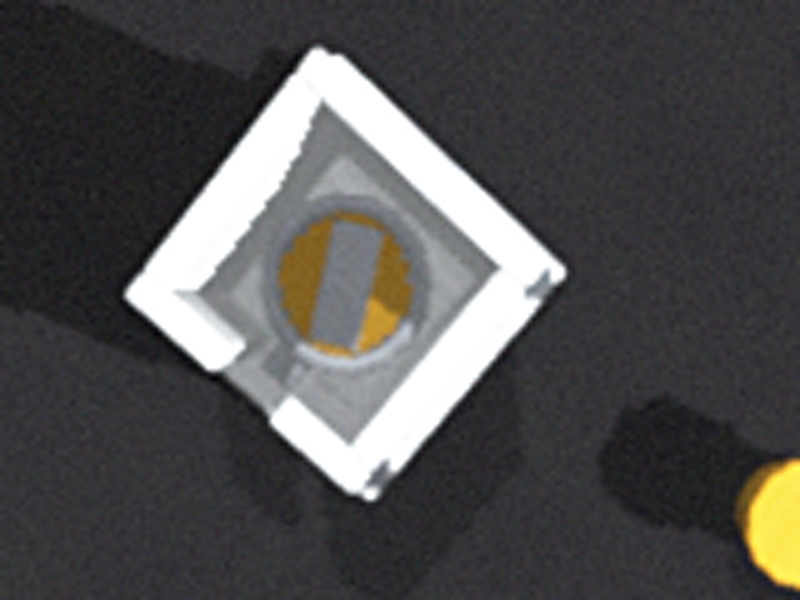

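The crop shows the plate slot clearly, with corners at about (332,222), (382,232), (357,350) and (310,342) in the crop. The mouth corners are at (318,48), (562,272), (370,498) and (128,292).

Run:
```python
from h import *
w=load('w3');z=np.load('pics/w3.npz')
f=lambda x,y,h:onz(w,235+(x+.5)/5-.5,37+(y+.5)/5-.5,h)
C=[f(*p,38.5) for p in((332,222),(382,232),(357,350),(310,342))]
c=np.mean(C,0);a=(C[0]+C[1])/2-(C[2]+C[3])/2;print('slot',c.round(1),'len',np.linalg.norm(a),'yaw',np.degrees(np.arctan2(a[1],a[0]))%180)
print('barrel rim',f(347,282,40))
M=[f(*p,110) for p in((318,48),(562,272),(370,498),(128,292))];print('mouth',np.mean(M,0).round(1),np.round(M,1))
print('tool x yaw',np.degrees(np.arctan2(*(Ro.from_quat(z['q']).as_matrix()[:2,0][::-1])))%180)
print('tool delta',Ro.from_quat(z['q']).as_matrix().T@(c-z['ee']))
# independent check by top view
t=load('top0');print('top slot', onz(t,370+ (574-400)/5, 210+157/5,38.5).round(1),'proj into top',proj(t,c))
hsv=cv2.cvtColor(w['pixels'],cv2.COLOR_RGB2HSV);m=cv2.inRange(hsv,(12,110,60),(30,255,255));m[:, :280]=0;m[:,330:]=0;m[125:]=0
p=np.argwhere(m);e=cv2.minEnclosingCircle(p[:,::-1].astype(np.float32));print('brass circ',e,onz(w,*e[0],38.5))
```

```text
slot [ 507.9 -249.8   38.5] len 26.75240278284484 yaw 16.857147092430523
barrel rim [ 506.65302459 -249.91650195   40.        ]
mouth [ 506.6 -247.6  110. ] [[ 474.3 -270.6  110. ]
 [ 485.2 -213.2  110. ]
 [ 539.  -224.3  110. ]
 [ 527.9 -282.1  110. ]]
tool x yaw 29.32567653308223
tool delta [ 89.57280372 -14.12302357 235.15362903]
top slot [ 507.1 -252.4   38.5] proj into top [403.70096533 241.08012199]
brass circ ((303.8863525390625, 93.34091186523438), 13.960821151733398) [ 507.05212489 -249.90962591   38.5       ]
```

step_arm(plan=[[0,0,0.07,0.45,-0.07,0,0],[0,0,0.138,0.89,-0.14,0,0],[0,0,0.138,0.89,-0.14,0,0],[0,0,0.138,0.89,-0.14,0,0],[0,0,0.138,0.89,-0.14,0,0]])

```text
time: 7.18
ee_pos: [508.6, -250.3, 273.3]
tool_rot: [-0.148, 0.989, 0.0, 0.0]
force: [0.5, 0.3, -1.9]
width: 13.5
gripper_force: 61.0
```

```bash
cat > m.py <<'E'
from h import *
import sys
T=np.array(eval(sys.argv[1]),float); s=observe();R=Ro.from_quat(s['tool_rot']).as_matrix()
print(st());print('toolyaw',np.degrees(np.arctan2(R[1,0],R[0,0]))%180,'tilt',np.degrees(R[:2,2]).round(2),'delta/100',(R.T@(T-s['ee_pos'])/100).round(3))
print('tip',(s['ee_pos']+R@[0,0,136]).round(1))
E
python3 m.py '[507.3,-249.9,182]'
```

```text
{'time': np.float64(7.175), 'ee_pos': array([ 508.643, -250.296,  273.34 ]), 'tool_rot': array([-0.148,  0.989,  0.   ,  0.   ]), 'force': array([ 0.539,  0.25 , -1.891]), 'moment': array([ 0.015, -0.016, -0.02 ]), 'width': np.float64(13.467), 'joint_pos': array([-0.593,  0.126,  1.409,  0.   ,  1.606, -2.461]), 'gripper_force': np.float64(61.035)}
toolyaw 17.042415804736038 tilt [0.01 0.  ] delta/100 [0.012 0.008 0.913]
tip [ 508.7 -250.3  137.3]
```

step_arm(plan=[[0,0,0,0.012,0.006,0.2,0],[0,0,0,0.012,0.006,0.5,0],[0,0,0,0.012,0.006,0.8,0],[0,0,0,0.012,0.006,0.9,0],[0,0,0,0.012,0.006,0.93,0],[0,0,0,0.012,0.006,0.93,0]])

```text
time: 7.92
ee_pos: [507.1, -250.9, 181.2]
tool_rot: [-0.148, 0.989, -0.0, 0.0]
force: [0.0, -0.4, -0.7]
width: 13.8
gripper_force: 61.0
```

step_arm(plan=[[0,0,0,0,0,0.02,0],[0,0,0,0,0,0.04,0],[0,0,0,0,0,0.055,0],[0,0,0,0,0,0.065,0],[0,0,0,0,0,0.065,0]])

```text
time: 8.55
ee_pos: [506.7, -250.8, 173.8]
tool_rot: [-0.148, 0.989, 0.0, -0.0]
force: [0.1, -0.5, -1.8]
width: 13.3
gripper_force: 61.0
```

step_arm(plan=[[0,0,0,0,0,0.01,0],[0,0,0,0,0,0.02,0],[0,0,0,0,0,0.02,0]])

```text
time: 8.93
ee_pos: [506.7, -250.8, 171.7]
tool_rot: [-0.148, 0.989, -0.0, -0.0]
force: [0.7, 0.0, -2.0]
width: 13.6
gripper_force: 61.0
```

step_arm(plan=[[0,0,0,0,0,0.01,0],[0,0,0,0,0,0.02,0],[0,0,0,0,0,0.02,0]])

```text
time: 9.3
ee_pos: [506.7, -250.8, 169.7]
tool_rot: [-0.148, 0.989, 0.0, -0.0]
force: [0.0, -0.3, -1.2]
width: 13.3
gripper_force: 61.0
```

No contact at 5 mm below the plate's top, so the bar is in the slot. I'll go on down to mid cavity.

step_arm(plan=[[0,0,0,0,0,0.02,0],[0,0,0,0,0,0.04,0],[0,0,0,0,0,0.06,0],[0,0,0,0,0,0.06,0]])

```text
time: 9.8
ee_pos: [506.6, -250.8, 163.6]
tool_rot: [-0.148, 0.989, 0.0, -0.0]
force: [0.1, 1.6, -2.0]
width: 13.3
gripper_force: 61.0
```

step_arm(plan=[[0,0,0,0,0,0.03,0],[0,0,0,0,0,0.06,0],[0,0,0,0,0,0.08,0],[0,0,0,0,0,0.08,0]])

```text
time: 10.3
ee_pos: [506.6, -250.8, 155.6]
tool_rot: [-0.148, 0.989, 0.0, -0.0]
force: [-0.7, -0.2, -0.8]
width: 13.0
gripper_force: 61.0
```

step_arm(plan=[[0,0,0.1,0,0,0,0],[0,0,0.2,0,0,0,0],[0,0,0.3,0,0,0,0],[0,0,0.4,0,0,0,0],[0,0,0.5,0,0,0,0],[0,0,0.5,0,0,0,0]])

```text
time: 11.05
ee_pos: [506.7, -250.9, 155.9]
tool_rot: [0.242, 0.97, -0.0, 0.0]
force: [0.3, -0.4, -1.6]
width: 13.2
gripper_force: 61.1
```

step_arm(plan=[[0,0,0.1,0,0,0,0],[0,0,0.2,0,0,0,0],[0,0,0.3,0,0,0,0],[0,0,0.4,0,0,0,0],[0,0,0.5,0,0,0,0],[0,0,0.5,0,0,0,0]])

```text
time: 11.8
ee_pos: [506.7, -250.8, 155.9]
tool_rot: [0.593, 0.805, -0.0, 0.0]
force: [-0.1, -0.2, -1.7]
width: 13.3
gripper_force: 61.1
```

```bash
python3 m.py '[506.6,-250.8,163]'
```

```text
{'time': np.float64(11.8), 'ee_pos': array([ 506.691, -250.836,  155.855]), 'tool_rot': array([ 0.593,  0.805, -0.   ,  0.   ]), 'force': array([-0.078, -0.241, -1.716]), 'moment': array([-0.037, -0.025,  0.01 ]), 'width': np.float64(13.347), 'joint_pos': array([-0.596,  0.177,  1.59 , -0.   ,  1.375, -0.896]), 'gripper_force': np.float64(61.142)}
toolyaw 107.20794978483897 tilt [-0.   -0.01] delta/100 [ 0.001 -0.001 -0.071]
tip [ 506.7 -250.9   19.9]
```

step_arm(plan=[[0,0,0,0,0,-0.03,0],[0,0,0,0,0,-0.06,0],[0,0,0,0,0,-0.09,0],[0,0,0,0,0,-0.12,0],[0,0,0,0,0,-0.15,0],[0,0,0,0,0,-0.15,0]])

```text
time: 12.55
ee_pos: [506.8, -250.9, 171.1]
tool_rot: [0.595, 0.804, -0.0, 0.0]
force: [0.3, 0.8, -4.3]
width: 13.5
gripper_force: 60.9
```

step_arm(plan=[[0,0,0,0,0,-0.08,0],[0,0,0,0,0,-0.18,0],[0,0,0,0,0,-0.28,0],[0,0,0,0,0,-0.38,0],[0,0,0,0,0,-0.48,0],[0,0,0,0,0,-0.58,0],[0,0,0,0,0,-0.6,0]])

```text
time: 13.42
ee_pos: [506.9, -250.9, 231.7]
tool_rot: [0.595, 0.804, -0.0, 0.001]
force: [-0.4, -0.4, -3.5]
width: 13.2
gripper_force: 61.0
```

step_arm(plan=[[0,0,0,0,0,-0.1,0],[0,0,0,0,0,-0.2,0],[0,0,0,0,0,-0.3,0],[0,0,0,0,0,-0.4,0],[0,0,0,0,0,-0.5,0],[0,0,0,0,0,-0.55,0],[0,0,0,0,0,-0.55,0]])

```text
time: 14.3
ee_pos: [506.8, -250.9, 286.1]
tool_rot: [0.595, 0.804, -0.0, 0.0]
force: [0.6, -0.8, -3.3]
width: 13.3
gripper_force: 60.9
```

Run:
```python
from h import *
print(st()); d=snap('wrist','w4.png');t=snap('top','t4.png');s=snap('scene','s4.png')
c=lambda d,u,v:cv2.resize(d['pixels'][max(v-37,0):max(v-37,0)+75,u-50:u+50],(400,300),interpolation=cv2.INTER_CUBIC)[:,:,::-1]
ee=observe()['ee_pos']; b=np.array([ee[0],ee[1],130])
us=[tuple(int(q) for q in proj(x,p)) for x,p in((t,b),(s,b),(t,[488,-27,10]),(s,[488,-27,10]))];print(us)
cv2.imwrite('pics/c4.png',np.vstack([np.hstack([c(t,*us[0]),c(s,*us[1])]),np.hstack([c(t,*us[2]),c(s,*us[3])])]))
```

```text
{'time': np.float64(14.3), 'ee_pos': array([ 506.764, -250.893,  286.102]), 'tool_rot': array([ 0.595,  0.804, -0.   ,  0.   ]), 'force': array([ 0.561, -0.844, -3.337]), 'moment': array([-0.055, -0.038, -0.054]), 'width': np.float64(13.312), 'joint_pos': array([-0.596,  0.12 ,  1.39 , -0.   ,  1.631, -0.892]), 'gripper_force': np.float64(60.913)}
[(413, 238), (249, 132), (308, 249), (345, 184)]
```

View pics/c4.png

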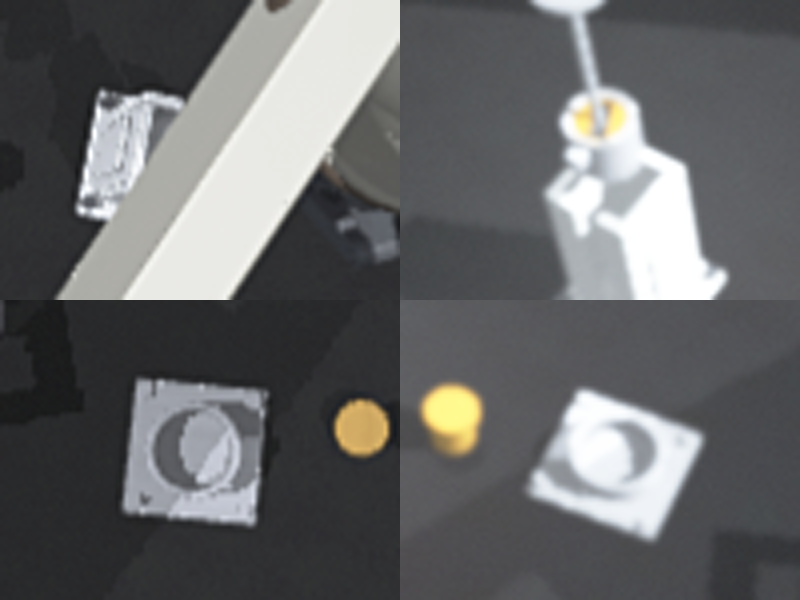

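The barrel hangs on the crossbar, clear of the housing. The cup is empty, with its rim centre at about (306.8,248.9) in the top view and (347.5,186.8) in the scene view.

```bash
python3 - <<'E'
from h import *
t=load('top0');s=load('scene0')
print(onz(t,306.75,248.9,16),onz(s,347.5,186.75,16),onz(t,307,249.9,2), tri((t,306.75,248.9),(s,347.5,186.75)))
# segment plate (bright) in top and scene
for n,d,u,v in(('t',t,308,249),('s',s,348,187)):
    m=(d['pixels'].min(2)>110).astype(np.uint8);m=cv2.morphologyEx(m,cv2.MORPH_CLOSE,np.ones((5,5)));k,l,S,C=cv2.connectedComponentsWithStats(m);i=l[v,u];cn=cv2.findContours((l==i).astype(np.uint8),0,2)[0][0];r=cv2.minAreaRect(cn);print(n,S[i],r,onz(d,*r[0],3))
w=load('w2')
m=(w['pixels'].min(2)>110).astype(np.uint8);m=cv2.morphologyEx(m,cv2.MORPH_CLOSE,np.ones((7,7)));k,l,S,C=cv2.connectedComponentsWithStats(m);i=l[80,112];cn=cv2.findContours((l==i).astype(np.uint8),0,2)[0][0];r=cv2.minAreaRect(cn);print(S[i],r,onz(w,*r[0],4))
E
python3 m.py '[488,-28,286]'
```

```text
[488.24210681 -21.74928746  16.        ] [497.09640611 -19.97251208  16.        ] [486.53858186 -22.12228259   2.        ] [488.92738436 -21.79233277   3.7208901 ]
t [ 288  231   38   38 1199] ((306.4108581542969, 249.39109802246094), (34.52779006958008, 34.925804138183594), 5.710593223571777) [487.69806484 -20.69665903   3.        ]
s [ 326  169   46   39 1115] ((348.20550537109375, 187.45205688476562), (38.389495849609375, 31.367027282714844), 20.556045532226562) [489.89231945 -19.97414944   3.        ]
[ 101   55   69   80 3862] ((133.29998779296875, 94.5999984741211), (73.6810531616211, 60.399497985839844), 18.43494987487793) [484.37178464 -21.58319002   4.        ]
{'time': np.float64(14.45), 'ee_pos': array([ 506.595, -250.761,  285.407]), 'tool_rot': array([ 0.595,  0.804, -0.   , -0.   ]), 'force': array([ 0.401, -0.482, -3.513]), 'moment': array([ 0.001, -0.037,  0.004]), 'width': np.float64(13.316), 'joint_pos': array([-0.596,  0.12 ,  1.391, -0.   ,  1.631, -0.892]), 'gripper_force': np.float64(60.91)}
toolyaw 106.971666745029 tilt [-0.03  0.02] delta/100 [ 2.185  0.472 -0.005]
tip [ 506.5 -250.7  149.4]
```

step_arm(plan=[[0,0,0,0.15,0.05,0,0],[0,0,0,0.36,0.12,0,0],[0,0,0,0.56,0.2,0,0],[0,0,0,0.71,0.25,0,0],[0,0,0,0.71,0.25,0,0]])

```text
time: 15.08
ee_pos: [510.0, -174.2, 286.1]
tool_rot: [0.594, 0.804, 0.0, 0.0]
force: [0.6, -0.7, -3.6]
width: 13.1
gripper_force: 60.9
```

step_arm(plan=[[0,0,0,0.15,0.05,0.08,0],[0,0,0,0.36,0.12,0.2,0],[0,0,0,0.56,0.2,0.4,0],[0,0,0,0.71,0.25,0.5,0],[0,0,0,0.71,0.25,0.5,0],[0,0,0,0.71,0.25,0.5,0]])

```text
time: 15.82
ee_pos: [513.3, -100.8, 236.3]
tool_rot: [0.595, 0.804, -0.0, 0.0]
force: [0.9, 0.5, -2.7]
width: 13.2
gripper_force: 60.9
```

Run:
```python
from h import *
print(st()); d=snap('wrist','w5.png'); print(proj(d,[488,-21.5,16]))
cv2.imwrite('pics/c5.png',cv2.resize(d['pixels'][0:240,160:480],(800,600),interpolation=cv2.INTER_CUBIC)[:,:,::-1])
```

```text
{'time': np.float64(15.825), 'ee_pos': array([ 513.256, -100.793,  236.317]), 'tool_rot': array([ 0.595,  0.804, -0.   ,  0.   ]), 'force': array([ 0.899,  0.454, -2.735]), 'moment': array([-0.006,  0.034, -0.021]), 'width': np.float64(13.23), 'joint_pos': array([-0.341,  0.045,  1.571, -0.   ,  1.525, -0.637]), 'gripper_force': np.float64(60.909)}
[314.55441971  97.95888184]
```

View pics/c5.png

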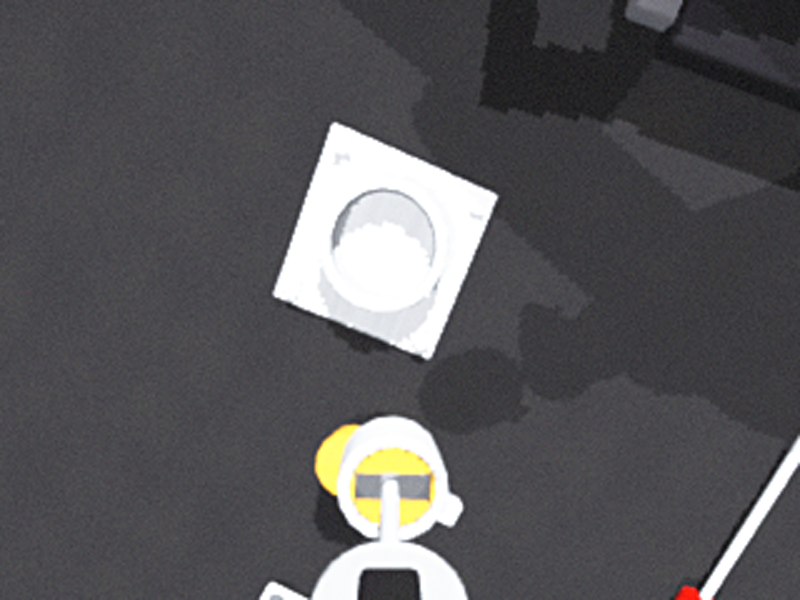

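The cup rim centre is at about (384,243) in the crop, with plate corners (335,122), (497,195), (430,358) and (275,295). The barrel hangs upright, its rim centre at about (392,488).

```bash
python3 - <<'E'
from h import *
w=load('w5');f=lambda x,y,h:onz(w,160+(x+.5)/2.5-.5,(y+.5)/2.5-.5,h)
P=[f(*p,4) for p in((335,122),(497,195),(430,358),(275,295))];print('plate',np.mean(P,0))
print('rim',f(384,243,16),'barrel',f(391.5,488,112.3))
px=w['pixels'];hsv=cv2.cvtColor(px,cv2.COLOR_RGB2HSV);
E
python3 m.py '[488,-21,236]'
```

```text
plate [486.72009263 -21.89655383   4.        ]
rim [486.33421302 -20.83450606  16.        ] barrel [513.57219966 -99.87329636 112.3       ]
{'time': np.float64(15.875), 'ee_pos': array([ 513.267, -100.95 ,  236.406]), 'tool_rot': array([ 0.595,  0.804, -0.   ,  0.   ]), 'force': array([-0.643,  0.013, -3.215]), 'moment': array([-0.039,  0.046,  0.036]), 'width': np.float64(13.404), 'joint_pos': array([-0.341,  0.045,  1.571, -0.   ,  1.525, -0.637]), 'gripper_force': np.float64(60.907)}
toolyaw 106.94817619923012 tilt [ 0.04 -0.03] delta/100 [ 0.838 -0.009  0.003]
tip [ 513.4 -101.   100.4]
```

step_arm(plan=[[0,0,0,0.2,-0.01,0,0],[0,0,0,0.45,-0.02,0.1,0],[0,0,0,0.7,-0.025,0.25,0],[0,0,0,0.83,-0.025,0.4,0],[0,0,0,0.83,-0.025,0.5,0],[0,0,0,0.83,-0.025,0.55,0],[0,0,0,0.83,-0.025,0.55,0]])

```text
time: 16.75
ee_pos: [486.6, -22.3, 180.7]
tool_rot: [0.595, 0.803, -0.0, -0.0]
force: [0.1, 0.3, -2.7]
width: 13.4
gripper_force: 60.8
```

```bash
python3 m.py '[486.6,-21.9,165]'
python3 - <<'E'
from h import *
s=snap('scene','s6.png');t=snap('top','t6.png')
ee=observe()['ee_pos'];b=[ee[0],ee[1],30]
c=lambda d,u,v:cv2.resize(d['pixels'][v-37:v+38,u-50:u+50],(400,300),interpolation=cv2.INTER_CUBIC)[:,:,::-1]
us=[tuple(int(q) for q in proj(x,b)) for x in(t,s)];print(us)
cv2.imwrite('pics/c6.png',np.hstack([c(t,*us[0]),c(s,*us[1])]))
E
```

```text
{'time': np.float64(16.75), 'ee_pos': array([486.62 , -22.341, 180.652]), 'tool_rot': array([ 0.595,  0.803, -0.   , -0.   ]), 'force': array([ 0.115,  0.331, -2.733]), 'moment': array([-0.047,  0.016,  0.031]), 'width': np.float64(13.393), 'joint_pos': array([-2.040e-01, -1.000e-03,  1.732e+00, -0.000e+00,  1.411e+00,
       -5.000e-01]), 'gripper_force': np.float64(60.845)}
toolyaw 106.93017780149616 tilt [-0.02 -0.01] delta/100 [0.004 0.001 0.157]
tip [486.6 -22.4  44.7]
[(306, 249), (348, 179)]
```

View pics/c6.png

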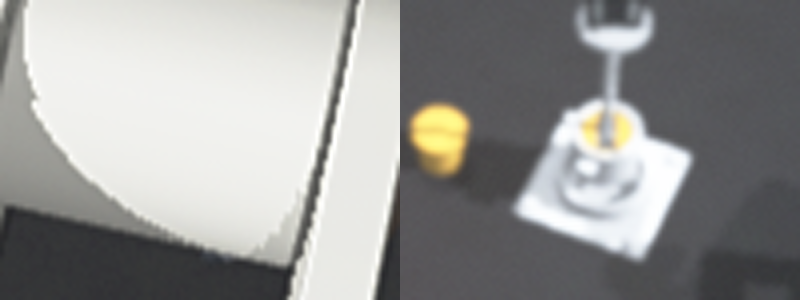

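The barrel hangs centred just above the cup. I'll lower it gently.

step_arm(plan=[[0,0,0,0.003,0,0.02,0],[0,0,0,0.003,0,0.05,0],[0,0,0,0.003,0,0.08,0],[0,0,0,0.003,0,0.1,0],[0,0,0,0.003,0,0.12,0],[0,0,0,0.003,0,0.12,0]])

```text
time: 17.6
ee_pos: [486.3, -21.4, 168.7]
tool_rot: [0.595, 0.804, -0.0, -0.0]
force: [-0.6, 0.4, -3.7]
width: 13.5
gripper_force: 60.8
```

step_arm(plan=[[0,0,0,0,0,0.02,0],[0,0,0,0,0,0.04,0],[0,0,0,0,0,0.06,0],[0,0,0,0,0,0.07,0],[0,0,0,0,0,0.07,0]])

```text
time: 18.23
ee_pos: [486.3, -21.5, 161.7]
tool_rot: [0.595, 0.804, -0.0, -0.0]
force: [-0.1, -0.9, -3.6]
width: 13.3
gripper_force: 60.8
```

step_arm(plan=[[0,0,0,0,0,0.01,0],[0,0,0,0,0,0.02,0],[0,0,0,0,0,0.03,0],[0,0,0,0,0,0.04,0],[0,0,0,0,0,0.04,0],[0,0,0,0,0,0.04,0]])

```text
time: 18.98
ee_pos: [486.4, -21.5, 157.9]
tool_rot: [0.595, 0.804, -0.0, 0.0]
force: [-0.5, -0.6, -2.1]
width: 13.3
gripper_force: 61.0
```

step_arm(plan=[[0,0,0,0,0,0.02,0],[0,0,0,0,0,0.04,0],[0,0,0,0,0,0.06,0],[0,0,0,0,0,0.06,0],[0,0,0,0,0,0.06,0]])

```text
time: 19.6
ee_pos: [486.4, -21.5, 151.8]
tool_rot: [0.595, 0.804, -0.0, 0.0]
force: [-0.1, 0.9, -1.9]
width: 13.1
gripper_force: 61.0
```

Run:
```python
from h import *
print(st()); w=snap('wrist','w7.png');s=snap('scene','s7.png')
ee=observe()['ee_pos']
hsv=cv2.cvtColor(w['pixels'],cv2.COLOR_RGB2HSV);m=cv2.inRange(hsv,(12,90,60),(32,255,255))
u,v=proj(w,[ee[0],ee[1],34.5]).astype(int);print(u,v)
k,l,S,C=cv2.connectedComponentsWithStats(m);print([(S[i].tolist(),onz(w,*C[i],34.5).round(1)) for i in range(1,k) if S[i,4]>25])
```

```text
{'time': np.float64(19.6), 'ee_pos': array([486.378, -21.482, 151.839]), 'tool_rot': array([ 0.595,  0.804, -0.   ,  0.   ]), 'force': array([-0.122,  0.89 , -1.868]), 'moment': array([-0.031,  0.019, -0.079]), 'width': np.float64(13.123), 'joint_pos': array([-0.202,  0.018,  1.772, -0.   ,  1.351, -0.499]), 'gripper_force': np.float64(61.03)}
315 198
[([560, 87, 69, 107, 1650], array([688.8, 104.5,  34.5])), ([300, 182, 34, 32, 370], array([487.7, -16.6,  34.5])), ([302, 202, 10, 10, 78], array([481.3, -30.7,  34.5]))]
```

Run:
```python
from h import *
w=load('w7');hsv=cv2.cvtColor(w['pixels'],cv2.COLOR_RGB2HSV);m=cv2.inRange(hsv,(12,90,60),(32,255,255))
for r in range(178,226): print(r,''.join('#' if q else '.' for q in m[r,294:342]))
```

```text
178 ................................................
179 ................................................
180 ................................................
181 ................................................
182 ....................#######.....................
183 ................##############..................
184 ...............#################................
185 ............#####################...............
186 ...........########################.............
187 ..........##########################............
188 .........############################...........
189 .........#############################..........
190 ........##############################..........
191 .......###########..###################.........
192 .......#.............####..#.#.#...####.........
193 .......#...............................#........
194 ......##...............................#........
195 ......##...............................#........
196 ......##..............................##........
197 ......##..............................##........
198 ......##............................
[... 743 characters left out ...]
...........
213 ..........................#.....................
214 ................................................
215 ................................................
216 ................................................
217 ................................................
218 ................................................
219 ................................................
220 ................................................
221 ................................................
222 ................................................
223 ................................................
224 ................................................
225 ................................................
```

Run:
```python
from h import *
w=load('w7');z=np.load('pics/w7.npz');R=Ro.from_quat(z['q']).as_matrix()
c=onz(w,316.7,197,34.5);print(c,'tool',R.T@(c-z['ee']))
a=onz(w,302,196.6,34.5);b=onz(w,332,197.6,34.5);d=R.T@(b-a);print('slot dir tool',d,np.degrees(np.arctan2(d[1],d[0])))
print('rod at z40',proj(w,z['ee']+R@[0,0,z['ee'][2]-40]))
```

```text
[486.8636064  -20.17392341  34.5       ] tool [  1.12006284   0.84936902 117.33871167]
slot dir tool [-9.32718370e-01  2.62943776e+01 -6.42227934e-04] 92.03155326524912
rod at z40 [315.74640097 200.26475952]
```

step_arm(plan=[[0,0,-0.1,0.008,0.006,0,0],[0,0,-0.2,0.008,0.006,0,0],[0,0,-0.3,0.008,0.006,0,0],[0,0,-0.4,0.008,0.006,0,0],[0,0,-0.5,0.008,0.006,0,0],[0,0,-0.5,0.008,0.006,0,0]])

```text
time: 20.45
ee_pos: [486.7, -20.5, 151.9]
tool_rot: [0.243, 0.97, -0.0, 0.0]
force: [-0.1, -0.6, -1.7]
width: 13.5
gripper_force: 61.1
```

step_arm(plan=[[0,0,-0.1,0,0,0,0],[0,0,-0.2,0,0,0,0],[0,0,-0.3,0,0,0,0],[0,0,-0.4,0,0,0,0],[0,0,-0.48,0,0,0,0],[0,0,-0.48,0,0,0,0],[0,0,-0.48,0,0,0,0]])

```text
time: 21.32
ee_pos: [486.7, -20.5, 151.8]
tool_rot: [-0.13, 0.992, -0.0, 0.0]
force: [-0.4, 0.3, -1.6]
width: 13.4
gripper_force: 61.1
```

```bash
python3 m.py '[486.8,-20.5,170]'
python3 - <<'E'
from h import *
w=snap('wrist','w8.png');hsv=cv2.cvtColor(w['pixels'],cv2.COLOR_RGB2HSV);m=cv2.inRange(hsv,(12,90,60),(32,255,255))
z=np.load('pics/w8.npz');R=Ro.from_quat(z['q']).as_matrix()
u,v=proj(w,z['ee']+R@[0,0,z['ee'][2]-34.5]);print(u,v)
for r in range(176,224): print(r,''.join('#' if q else '.' for q in m[r,294:342]))
E
```

```text
{'time': np.float64(21.325), 'ee_pos': array([486.715, -20.537, 151.847]), 'tool_rot': array([-0.13 ,  0.992, -0.   ,  0.   ]), 'force': array([-0.425,  0.317, -1.554]), 'moment': array([ 0.04 , -0.01 , -0.046]), 'width': np.float64(13.44), 'joint_pos': array([-0.2  ,  0.019,  1.772, -0.   ,  1.351, -2.031]), 'gripper_force': np.float64(61.147)}
toolyaw 14.899674540913281 tilt [ 0.   -0.01] delta/100 [-0.001  0.    -0.182]
tip [486.7 -20.6  15.8]
316.2520466150832 199.9621461308104
176 ................................................
177 ................................................
178 ................................................
179 ................................................
180 ................................................
181 ................................................
182 ................................................
183 ................................................
184 ..................########......................
185 ...............###############..................
186 .............##.............###.................
187 ...........####...........
[... 1230 characters left out ...]
...........
211 ..........######............#######.............
212 ...........#####............######..............
213 ............######.........#####................
214 ..............####........#####.................
215 ...............###........##....................
216 .................#..............................
217 ................................................
218 ................................................
219 ................................................
220 ................................................
221 ................................................
222 ................................................
223 ................................................
```

Bar and slot are aligned within about 1 mm. I'll raise it gently.

step_arm(plan=[[0,0,0,0,-0.006,-0.02,0],[0,0,0,0,-0.006,-0.04,0],[0,0,0,0,-0.006,-0.06,0],[0,0,0,0,-0.006,-0.08,0],[0,0,0,0,-0.006,-0.09,0],[0,0,0,0,-0.006,-0.1,0],[0,0,0,0,-0.006,-0.1,0]])

```text
time: 22.25
ee_pos: [486.9, -21.1, 161.8]
tool_rot: [-0.132, 0.991, -0.0, 0.0]
force: [0.2, 0.6, -2.8]
width: 12.9
gripper_force: 61.1
```

step_arm(plan=[[0,0,0,0,0,-0.02,0],[0,0,0,0,0,-0.04,0],[0,0,0,0,0,-0.06,0],[0,0,0,0,0,-0.08,0],[0,0,0,0,0,-0.08,0]])

```text
time: 22.88
ee_pos: [486.9, -21.1, 170.0]
tool_rot: [-0.132, 0.991, -0.0, 0.0]
force: [-0.1, -0.6, -1.4]
width: 13.3
gripper_force: 61.1
```

step_arm(plan=[[0,0,0,0,0,-0.03,0],[0,0,0,0,0,-0.1,0],[0,0,0,0,0,-0.2,0],[0,0,0,0,0,-0.4,0],[0,0,0,0,0,-0.6,0],[0,0,0,0,0,-0.6,0]])

```text
time: 23.62
ee_pos: [487.4, -21.2, 231.5]
tool_rot: [-0.132, 0.991, -0.0, 0.001]
force: [-1.4, -0.5, -1.9]
width: 13.0
gripper_force: 61.2
```

```bash
python3 - <<'E'
from h import *
print(st());w=snap('wrist','w9.png');hsv=cv2.cvtColor(w['pixels'],cv2.COLOR_RGB2HSV);m=cv2.inRange(hsv,(12,90,60),(32,255,255))
k,l,S,C=cv2.connectedComponentsWithStats(m)
m2=m.copy();u,v=proj(w,[486.7,-20.6,34.5]).astype(int);print(u,v)
sub=m[v-22:v+22,u-22:u+22];p=np.argwhere(sub)[:,::-1]+[u-22,v-22];e=cv2.minEnclosingCircle(p.astype(np.float32));print(e,len(p),onz(w,*e[0],34.5))
E
python3 m.py '[514.3,238.9,300]'
```

```text
{'time': np.float64(23.625), 'ee_pos': array([487.417, -21.215, 231.451]), 'tool_rot': array([-0.132,  0.991, -0.   ,  0.001]), 'force': array([-1.392, -0.472, -1.901]), 'moment': array([-0.011, -0.032, -0.027]), 'width': np.float64(13.022), 'joint_pos': array([-0.202, -0.029,  1.655, -0.   ,  1.513, -2.037]), 'gripper_force': np.float64(61.236)}
316 176
((316.21429443359375, 176.07142639160156), 13.257746696472168) 302 [486.80756166 -21.37627182  34.5       ]
{'time': np.float64(23.675), 'ee_pos': array([487.027, -21.147, 230.193]), 'tool_rot': array([-0.132,  0.991, -0.   ,  0.   ]), 'force': array([ 0.017,  0.022, -1.965]), 'moment': array([ 0.028,  0.034, -0.028]), 'width': np.float64(13.583), 'joint_pos': array([-0.202, -0.028,  1.657, -0.   ,  1.512, -2.037]), 'gripper_force': np.float64(61.236)}
toolyaw 15.172683906908787 tilt [ 0.06 -0.02] delta/100 [-0.944  2.438 -0.699]
tip [487.2 -21.2  94.2]
```

step_arm(plan=[[0,0,0,-0.05,0.1,-0.3,0],[0,0,0,-0.2,0.4,-0.6,0],[0,0,0,-0.31,0.8,-0.65,0],[0,0,0,-0.31,0.8,-0.65,0]])

```text
time: 24.18
ee_pos: [495.7, 66.2, 294.4]
tool_rot: [-0.133, 0.991, 0.0, -0.0]
force: [0.2, -0.5, -1.8]
width: 13.4
gripper_force: 61.2
```

step_arm(plan=[[0,0,0,-0.15,0.4,0,0],[0,0,0,-0.31,0.8,0,0],[0,0,0,-0.31,0.8,0,0]])

```text
time: 24.55
ee_pos: [504.7, 151.1, 293.5]
tool_rot: [-0.133, 0.991, 0.0, -0.001]
force: [0.4, -1.1, -1.4]
width: 13.3
gripper_force: 61.2
```

step_arm(plan=[[0,0,0.012,-0.15,0.4,0,0],[0,0,0.012,-0.31,0.8,0,0],[0,0,0.012,-0.31,0.8,0,0],[0,0,0.012,-0.31,0.8,0,0]])

```text
time: 25.05
ee_pos: [513.8, 233.9, 294.1]
tool_rot: [-0.123, 0.992, -0.0, -0.001]
force: [-0.7, -1.0, -0.6]
width: 13.5
gripper_force: 61.2
```

```bash
python3 m.py '[514.4,239,260]'
```

```text
{'time': np.float64(25.05), 'ee_pos': array([513.836, 233.88 , 294.13 ]), 'tool_rot': array([-0.123,  0.992, -0.   , -0.001]), 'force': array([-0.742, -1.025, -0.551]), 'moment': array([-0.042, -0.049, -0.048]), 'width': np.float64(13.486), 'joint_pos': array([ 2.910e-01,  1.180e-01,  1.377e+00, -1.000e-03,  1.648e+00,
       -1.526e+00]), 'gripper_force': np.float64(61.18)}
toolyaw 14.078107465559384 tilt [-0.06 -0.05] delta/100 [-0.018  0.048  0.341]
tip [513.7 233.8 158.1]
```

step_arm(plan=[[0,0,0,-0.018,0.048,0.1,0],[0,0,0,-0.018,0.048,0.25,0],[0,0,0,-0.018,0.048,0.34,0],[0,0,0,-0.018,0.048,0.34,0]])

```text
time: 25.55
ee_pos: [514.1, 239.7, 259.8]
tool_rot: [-0.123, 0.992, -0.0, -0.001]
force: [-0.5, 0.9, -2.0]
width: 13.5
gripper_force: 61.2
```

step_arm(plan=[[0,0,0,0,0,0.05,0],[0,0,0,0,0,0.12,0],[0,0,0,0,0,0.2,0],[0,0,0,0,0,0.25,0],[0,0,0,0,0,0.25,0]])

```text
time: 26.18
ee_pos: [514.2, 239.9, 235.3]
tool_rot: [-0.123, 0.992, -0.0, -0.0]
force: [0.6, 0.4, -2.1]
width: 13.0
gripper_force: 61.2
```

```bash
python3 m.py '[514.4,239,150]'
```

```text
{'time': np.float64(26.175), 'ee_pos': array([514.235, 239.927, 235.321]), 'tool_rot': array([-0.123,  0.992, -0.   , -0.   ]), 'force': array([ 0.59 ,  0.356, -2.105]), 'moment': array([ 0.007,  0.023, -0.015]), 'width': np.float64(12.96), 'joint_pos': array([ 0.301,  0.139,  1.471, -0.   ,  1.533, -1.516]), 'gripper_force': np.float64(61.249)}
toolyaw 14.090874370833774 tilt [-0.04 -0.02] delta/100 [-0.    -0.009  0.853]
tip [514.1 239.9  99.3]
```

In the hole without contact. I'll lower until the collar seats (TCP about 146).

step_arm(plan=[[0,0,0,0,-0.01,0.15,0],[0,0,0,0,-0.01,0.35,0],[0,0,0,0,-0.01,0.55,0],[0,0,0,0,-0.01,0.75,0],[0,0,0,0,-0.01,0.85,0],[0,0,0,0,-0.01,0.85,0]])

```text
time: 26.92
ee_pos: [514.4, 238.9, 150.1]
tool_rot: [-0.123, 0.992, -0.0, -0.001]
force: [-0.5, -0.5, -1.8]
width: 13.4
gripper_force: 61.2
```

step_arm(plan=[[0,0,0,0,0,0.01,0],[0,0,0,0,0,0.02,0],[0,0,0,0,0,0.03,0],[0,0,0,0,0,0.035,0],[0,0,0,0,0,0.035,0]])

```text
time: 27.55
ee_pos: [514.6, 239.0, 147.3]
tool_rot: [-0.123, 0.992, -0.0, -0.0]
force: [0.1, 0.9, -2.0]
width: 13.4
gripper_force: 61.2
```

step_arm(plan=[[0,0,0,0,0,0.005,0],[0,0,0,0,0,0.01,0],[0,0,0,0,0,0.012,0],[0,0,0,0,0,0.012,0]])

```text
time: 28.05
ee_pos: [514.6, 239.0, 146.1]
tool_rot: [-0.123, 0.992, -0.0, -0.0]
force: [-0.5, -0.0, -1.8]
width: 13.4
gripper_force: 61.2
```

step_arm(plan=[[0,0,0,0,0,0.005,0],[0,0,0,0,0,0.01,0],[0,0,0,0,0,0.01,0]])

```text
time: 28.42
ee_pos: [514.7, 239.0, 145.8]
tool_rot: [-0.123, 0.992, 0.0, 0.0]
force: [-2.2, -0.3, 7.0]
width: 13.1
gripper_force: 62.7
```

step_arm(plan=[[0,0,0,0,0,0.003,0],[0,0,0,0,0,0.006,0],[0,0,0,0,0,0.006,0]])

```text
time: 28.8
ee_pos: [514.8, 239.1, 145.7]
tool_rot: [-0.123, 0.992, 0.0, 0.001]
force: [-6.1, -2.3, 13.7]
width: 13.3
gripper_force: 63.6
```

Seated. I'll ease off, open and withdraw.

step_arm(plan=[[0,0,0,0,0,-0.01,0],[0,0,0,0,0,-0.01,0],[0,0,0,0,0,-0.01,0.3],[0,0,0,0,0,-0.01,0.8],[0,0,0,0,0,-0.01,0.8],[0,0,0,0,0,-0.01,0.8],[0,0,0,0,0,-0.01,0.8],[0,0,0,0,0,-0.01,0.8]])

```text
time: 29.8
ee_pos: [514.6, 239.0, 145.5]
tool_rot: [-0.123, 0.992, -0.0, -0.0]
force: [-0.6, 0.6, 0.2]
width: 68.3
gripper_force: 0.0
```

step_arm(plan=[[0,0,0,0,0,-0.1,0.8],[0,0,0,0,0,-0.3,0.8],[0,0,0,0,0,-0.6,0.8],[0,0,0,0,0,-0.95,0.8],[0,0,0,0,0,-0.95,0.8]])

```text
time: 30.42
ee_pos: [515.5, 239.3, 243.9]
tool_rot: [-0.123, 0.992, 0.0, 0.002]
force: [-0.7, -0.5, -1.0]
width: 68.2
gripper_force: 0.0
```

step_arm(plan=[[0,0,0,0.1,0,-0.5,0.8],[0,0,0,0.1,0,-0.62,0.8],[0,0,0,0.1,0,-0.62,0.8],[0,0,0,0.1,0,-0.62,0.8]])

```text
time: 30.92
ee_pos: [504.7, 236.5, 301.0]
tool_rot: [-0.123, 0.992, -0.0, -0.001]
force: [0.1, 0.8, 0.4]
width: 68.1
gripper_force: 0.0
```

Run:
```python
from h import *
print(st());w=snap('wrist','w10.png');t=snap('top','t10.png');s=snap('scene','s10.png')
u,v=proj(w,[513.5,239,173]).astype(int);g=w['pixels'][v-30:v+40,u-35:u+35].max(2);m=(g<62).astype(np.uint8)
k,l,S,C=cv2.connectedComponentsWithStats(m);print(u,v,[(S[i].tolist()) for i in range(1,k) if S[i,4]>60])
for r in range(0,70,3): print(''.join('#' if q else '.' for q in m[r]))
a=load('s4');b=load('scene0')
d=np.abs(s['pixels'].astype(int)-b['pixels']).max(2)
for n,d_ in(('top',t),('scene',s)):
    hsv=cv2.cvtColor(d_['pixels'],cv2.COLOR_RGB2HSV);mm=cv2.inRange(hsv,(12,90,60),(32,255,255));u,v=proj(d_,[486.8,-21.4,34.5]).astype(int)
    p=np.argwhere(mm[v-15:v+15,u-15:u+15]);print(n,len(p),onz(d_,*(p.mean(0)[::-1]+[u-15,v-15]),34.5) if len(p) else '')
```

```text
{'time': np.float64(30.925), 'ee_pos': array([504.736, 236.49 , 300.999]), 'tool_rot': array([-0.123,  0.992, -0.   , -0.001]), 'force': array([0.134, 0.783, 0.374]), 'moment': array([-0.041,  0.033, -0.02 ]), 'width': np.float64(68.077), 'joint_pos': array([ 0.3  ,  0.103,  1.38 , -0.   ,  1.661, -1.517]), 'gripper_force': np.float64(0.0)}
316 205 [[27, 2, 14, 43, 542], [65, 5, 5, 65, 132]]
......................................................................
.............................###########..............................
............................############.............................#
............................#############............................#
............................#############............................#
............................#############............................#
...........................##############...........................##
............................#############...........................##
............................#############...........................##
............................#############.........................
[... 396 characters left out ...]
...............................###
..................................................................####
####..............................................................##..
..................................................................##..
..................................................................#...
..#...............................................................#...
..#..............................................................##...
.................................................................##..#
..#..............................................................#####
top 60 [488.30208385 -19.35365296  34.5       ]
scene 29 [487.65995531 -18.33430518  34.5       ]
```

```bash
python3 -c "
from h import *
print(ticket.hand_in())"
```

```text
the job is handed in; nothing more can be done
None
```

The barrel sits upright in the cup, the puller is unhooked and hanging back in its own hole, and the job was handed in at about 31 s of the 72 s allowed.

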